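Function test of a bench saw's emergency stop

TASK

Before the bench saw is used, test its stop button: press the big three-lobed mushroom head down with a fingertip until it latches, and take the finger off so that it stays in by itself. Then push one of its lobes round clockwise (seen from above) with a fingertip, without gripping the head, until the latch lets go, and let the button spring back out and the head turn back, so the saw is ready for use. Do not press the start button on the same box, and leave the things on the bench where they are.

Things in the scene. Friction and masses are not known exactly. Their poses are not given: they have to be found in the camera images.
- station: operator box of the saw, bolted flat on the bench: grey metal, 118 (own x) x 248 (own y) mm, flat lid 72 mm above the bench. Origin under its centre, z up; a conduit leaves its +x side. On the lid: stop button at own (0, 60) mm with a black collar 43 mm across and 7 mm high round its stem; start button at (-22, -60) mm; white pilot lamp, 14 mm high, at (30, -60) mm
- stop_head: red mushroom head: core 33 mm across with a low dome, and three lobes 120 degrees apart, 24 mm wide, straight sides, round noses reaching 36 mm from the axis. Origin on the axis at the underside, own x along one lobe, z up. Lobes 16 mm thick, dome top at 22 mm. Underside 18 mm above the lid when out; it goes down and turns with the joints. A fingertip fits between two lobes
- stop_top (a point): the middle of the dome, top of the stop button (112 mm above the bench when out); press here straight down
- lobe_nose (a point): outer end of the lobe that lies along the head's own x, 36 mm from the axis, half way up the lobe; moves with the head
- stop_press (a joint): how far the stop button is in, m: 0 out, full stroke 0.010. A spring pushes it out, 4 N at first, 8 N near the bottom. It latches once pressed past about 8 mm (go to near the bottom, 9.5 mm) and then stays at about 0.0074 by itself
- stop_twist (a joint): turn of the head clockwise seen from above, rad: 0 at rest, end stop 1.05. A light spring turns it back to 0 (1 to 3 N at a lobe). With the button latched, turning past about 0.7 frees the latch and the button springs out 8 mm, even with a finger beside the lobe
- lobe_push_sides: the halves of the three lobes whose side faces are pushed for clockwise turning (each lobe's anticlockwise side seen from above; on the lobe along own x the face at own y = +12 mm, straight from 12 to 25 mm off the axis). Frame as the head's
- lobe_back_sides: the other halves of the three lobes (on the lobe along own x the face at own y = -12 mm). Pressing fingers on these and on the push sides at the same time is gripping. Frame as the head's
- start_button (a joint): start button, m pressed in: 0 out, 0.004 full. Must be left alone
- start_top (a point): top of the start button, a small flat white button 21 mm across in a bright collar 31 mm across, 7 mm above the lid
- glue: small white glue bottle, 35 mm across, 109 mm tall, standing near the station; origin under its foot. A bystander: leave it
- tape: roll of paper tape lying flat, 96 mm across, 25 mm high, near the station; origin at its underside centre. A bystander: leave it
- knife: snap-off craft knife lying flat, about 150 x 19 x 11 mm, along its own x, near the station; origin on the bench under its middle. A bystander: leave it
- offcut: two glued wood offcuts, 34 x 70 x 32 mm high, beside the station; origin at its underside centre. A bystander: leave it
- square: steel engineer's square lying on the cutting mat, about 115 x 75 x 14 mm; origin at its underside. A bystander: leave it
- clamp: steel bar clamp with wooden handle, lying on the cutting mat, about 70 x 210 x 25 mm high; origin at its underside. A bystander: leave it
- pot: steel pencil pot with pencils, 76 mm across, 150 mm high to the pencil tips, standing on the cutting mat; origin under its foot. A bystander: leave it

How it is judged (in metres and radians):
On the way, in this order (a step that is already met when the one before it is completed fails the run):
1. the stop button is latched in and stays in with no finger on it (value of joint stop_press above 0.006 m and contact force between each of the fingers, the arm and stop_head below 0.3 N), for 0.2 s.
2. the head is turned clockwise by more than 0.6 rad (value of joint stop_twist above 0.6 rad), for 0.04 s.
At the end, for the whole second after the job is handed in: the stop button is out again (less than 2 mm in), its head turned back to within 0.1 rad of rest, the start button out, and every bystander within 25 mm of where it stood (value of joint stop_press below 0.002 m and value of joint stop_twist below 0.1 rad and value of joint start_button below 0.001 m and distance of each of glue, tape, knife, offcut, square, clamp, pot from where it was at the start of the episode below 0.025 m); the robot touches nothing.
It fails at once if the start button is pressed in by more than 2 mm (value of joint start_button above 0.002 m).
It fails at once if the head is gripped: more than 2 N of finger force on push sides and on back sides of the lobes at once (contact force between the fingers and lobe_push_sides above 2 N and contact force between the fingers and lobe_back_sides above 2 N).
It fails at once if a bystander is moved or lifted by more than 25 mm (distance of any of glue, tape, knife, offcut, square, clamp, pot from where it was at the start of the episode above 0.025 m).
It also fails if it takes over 48 s, if anything falls off the work surface, if the arm or the gripper's body presses on something with over 40 N, if the wrist force passes 120 N, or if a joint passes its speed limit or range.

ROBOT

A 6-joint arm with a two-finger parallel gripper is mounted at the origin on the work surface. World frame = base frame: x ahead of the robot, y to its left, z up, the work surface at z = 0. Lengths are in mm, angles in rad, forces in N, time in s.
With the tool pointing down it reaches from about 375 to 925 mm from the base axis. Payload 5.7 kg.
Tool frame: the origin (TCP) lies on the centre line of the jaws, within the pads' length; the fingertips stand 25 mm ahead of it and the grasp point (between the pads) lies 6 mm ahead of it; z points along the fingers, y is the line along which they close (so a half turn about z gives the same grasp; the last joint's range is limited). The gripper opens to 88 mm and grips with 3 to 60 N. Pads are 20 mm wide; open, the fingers measure 115 mm over their backs; the gripper's body (75 mm by 178 mm) begins 61 mm behind the grasp point.
Start: joints at [-1.357, 0.359, 1.51, -0, 1.272, -0.115], TCP at [193.729, -567.833, 247.623] pointing down, gripper open.
Joint ranges: [-2.97, 2.97], [-1.01, 2.36], [0.21, 2.38], [-0.96, 4.11], [0.2, 2.71], [-2.98, 2.98]. Speed limits (rad/s): [2.39, 2.39, 3.14, 3.14, 3.14, 3.14].

INTERFACE

Orientations are given as a rotation vector (axis times angle).
In Python, from workcell import env gives the robot as it stands. The module is installed in compiled form; this text tells all that it offers.
- The arm moves only by the shell command python3 -m inch 'ROWS' [FORCE]. ROWS is JSON, a list of rows, each a list of 3 entries, a list of its own where there are three numbers: the shift along the tool's x, y, z in m, then the turn about the tool's z in rad, then the opening, from 0 (shut) to 1 (fully open). In form: [[[tx, ty, tz], roll, claw], ...]. A call has 1 to 8 rows; each row is the pose to reach, as a shift and turn from the pose commanded when the call began, along the tool's axes at that moment; what a row does not reach only later rows make up. A row lasts 1/10 s, in which the tool goes at most 50 mm and 8.59 degrees, less where a joint would pass 70% of its speed; a pose out of reach is approached as far as the arm can. A call with a gripper value outside its range is refused whole. The fingers move at their own pace and stop on an object; FORCE is the grip in N (left out, the last holds). Time passes only in rows, so rows that repeat a pose let the fingers close. It gives the time, the measured TCP pose, the force, the opening and the grip force at its end, in the units of the state.
- env.sense(): the state, without advancing time (a new reading comes with each control period).
- env.snapshot(name): name is "scene" or "top"; returns a dict with "image" (384x512x3 uint8, blue, green, red), "mtx" (3x3 intrinsics, pixels), "D" ([k1, k2, p1, p2, k3] as OpenCV has them; the pictures are not rectified), "view" (4x4, takes a point from world to camera coordinates). Camera axes: x right, y down, z forward; pixel columns grow to the right and rows downward; lengths in mm; the calibration is good to about 2 mm. A picture is of the moment at which its call begins. There is no depth.
- env.finish_job(): hands the job in; it is judged then, once.
The state is a dict: "time": time; "joints": joint angles; "qd": joint speeds; "tau": joint torques, N m; "ee_pos": TCP position; "tcp_rot": TCP orientation; "ft_force": force on the tool from outside, world axes, zero at the start; "torque": the same for the moment, N m; "grip_width": opening from 0.0 (shut) to 1.0 (fully open); "gripper_force": force on a finger pad.
Only numpy, scipy, OpenCV 4.12 (cv2) and the standard library are available. Lean on these libraries where they do the work, as an engineer would, in place of code of your own. Each camera call takes 0.05 s, during which the arm holds its last target. There are 200 camera calls.

## Working session

There is one attempt and no reset: what is moved stays moved. The work goes in short steps, Python scripts to look and compute and a shell command to move; the robot and the scene stay as the last step left them, time stands still between calls to the robot, and variables do not carry over. Pictures are saved under pics/ and viewed, at most 10 in all, crops included, and the job is handed in when it is done.

```bash
mkdir -p pics
python3 - <<'E'
from workcell import env
import cv2,numpy as np,pickle
s=env.sense();print({k:np.round(v,3) for k,v in s.items()})
for n in("scene","top"):
    d=env.snapshot(n);cv2.imwrite(f"pics/{n}0.png",d["image"]);pickle.dump(d,open(n+".pkl","wb"));print(n,d["mtx"],d["D"],d["view"])
E
```

```text
{'time': np.float64(0.0), 'joints': array([-1.357,  0.36 ,  1.511, -0.   ,  1.272, -0.115]), 'qd': array([ 0.002,  0.   ,  0.002, -0.001,  0.   ,  0.001]), 'tau': array([-0.0000e+00, -5.1536e+01, -2.7072e+01,  6.7000e-02,  3.5000e-02,
       -0.0000e+00]), 'ee_pos': array([ 193.585, -567.251,  246.822]), 'tcp_rot': array([-3.097, -0.514,  0.   ]), 'ft_force': array([-0.221, -0.099,  0.332]), 'torque': array([-0.077,  0.002,  0.   ]), 'gripper_force': np.float64(0.0), 'grip_width': np.float64(0.996)}
scene [[472.03810718   0.         259.17775022]
 [  0.         472.03810718 187.46085985]
 [  0.           0.           1.        ]] [-0.15186143  0.          0.          0.          0.        ] [[-4.53810954e-01  8.91032929e-01  1.07674305e-02  2.78544254e+02]
 [ 5.25908765e-01  2.77565403e-01 -8.03976006e-01 -1.79987133e+02]
 [-7.19357762e-01 -3.59190432e-01 -5.94564247e-01  1.72306549e+03]
 [ 0.00000000e+00  0.00000000e+00  0.00000000e+00  1.00000000e+00]]
top [[474.22756614   0.         252.32021638]
 [  0.         474.22756614 192.94098665]
 [  0.           0.           1.        ]] [0.00748285 0.         0.         0.         0.        ] [[-2.45368495e-02 -9.99696305e-01 -2.28935353e-03 -1.93543456e+01]
 [-9.95896548e-01  2.46430028e-02 -8.70792095e-02  5.54221020e+02]
 [ 8.71091805e-02  1.43309821e-04 -9.96198760e-01  1.32696235e+03]
 [ 0.00000000e+00  0.00000000e+00  0.00000000e+00  1.00000000e+00]]
```

View pics/scene0.png

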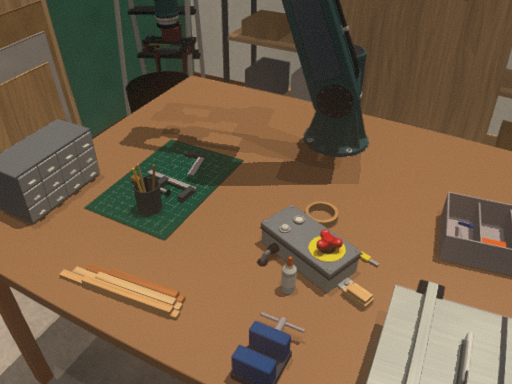

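View pics/top0.png

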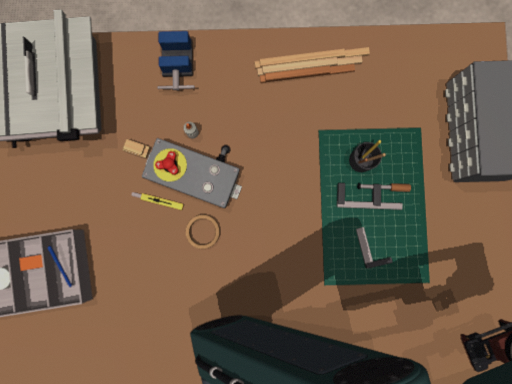

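The scene view shows the box with the red head at about (328,243). In the top view the head is at (168,163), with the glue at (191,129), the offcut at (136,148), the knife at (157,201) and the tape at (203,231). The start button is near (212,178).

```bash
cat > h.py <<'E'
import cv2,numpy as np,pickle
def ray(d,px,z):
    p=cv2.undistortPoints(np.array(px,float).reshape(-1,1,2),d["mtx"],np.array(d["D"],float))[:,0]
    R=d["view"][:3,:3];t=d["view"][:3,3];c=-R.T@t
    v=np.c_[p,np.ones(len(p))]@R
    return (c+v*((z-c[2])/v[:,2])[:,None])[:,:2]
def masks(d,win):
    im=d["image"].astype(int);b,g,r=im[...,0],im[...,1],im[...,2]
    w=np.zeros(b.shape,bool);x0,x1,y0,y1=win;w[y0:y1,x0:x1]=1
    return (r>100)&(g<70)&(b<80)&w,(r>140)&(g>120)&(b<90)&w
def head(d,win,z=106):
    red,yel=masks(d,win)
    out={}
    for n,m,zz in(("red",red,z),("yel",yel|red,72)):
        c=max(cv2.findContours(m.astype(np.uint8),0,1)[0],key=cv2.contourArea)
        out[n]=ray(d,c[:,0],zz); out[n+"px"]=c[:,0]
    return out
E
python3 - <<'E'
from h import *
for n,win in(("top",(145,192,143,186)),("scene",(300,355,222,270))):
    d=pickle.load(open(n+".pkl","rb"));h=head(d,win)
    for k in("yel","red"):
        (c,r)=cv2.minEnclosingCircle(h[k].astype(np.float32));print(n,k,np.round(c),round(r,1))
    e=cv2.fitEllipse(h["yelpx"]);print(e, ray(d,[e[0]],72))
    red,_=masks(d,win);ys,xs=np.nonzero(red);P=ray(d,np.c_[xs,ys],106);c=P.mean(0);q=P-c
    a=np.arctan2(q[:,1],q[:,0]);r=np.hypot(*q.T);ph=np.angle((r**3*np.exp(3j*a)).sum())/3
    print("red cen",c,"lobe angles",np.degrees(ph)+np.array([0,120,240]))
    x0,x1,y0,y1=win
    cv2.imwrite(f"pics/{n}c.png",cv2.resize(d["image"][y0-30:y1+35,x0-40:x1+60],None,fx=5,fy=5,interpolation=2))
d=pickle.load(open("top.pkl","rb"))
b=ray(d,[[151,143],[240,176],[231,205],[145,173],[214,170],[208,187]],72);print(b)
print(ray(d,[[191,129]],100),"glue")
E
```

```text
top yel [633. 193.] 45.8
top red [632. 191.] 33.9
((169.78408813476562, 164.5975341796875), (31.413307189941406, 32.34734344482422), 74.79829406738281) [[633.61074641 193.01113334]]
red cen [632.01823708 191.33247814] lobe angles [-20.36397601  99.63602399 219.63602399]
scene yel [626. 190.] 54.2
scene red [640. 197.] 33.4
((326.33892822265625, 247.54733276367188), (27.36966323852539, 35.80898666381836), 104.82881164550781) [[631.4772419  193.82712021]]
red cen [639.8369458  198.22096911] lobe angles [-22.22321297  97.77678703 217.77678703]
[[ 6.95342809e+02  2.44508107e+02]
 [ 5.97094904e+02 -2.08846001e-01]
 [ 5.17657112e+02  2.62460060e+01]
 [ 6.11911125e+02  2.61566453e+02]
 [ 6.15543464e+02  7.11555215e+01]
 [ 5.68811009e+02  8.84861109e+01]]
[[725.64641631 129.48536892]] glue
```

View pics/topc.png

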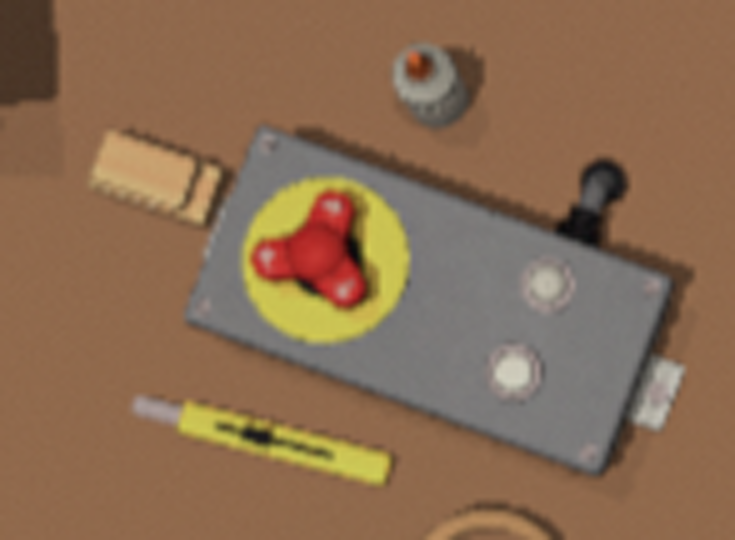

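The crop shows three lobes pointing up-right, left and down-right, which gives world bearings of about -21°, 99° and 219°. The axis is near (632,192). I'll move there with the fingers shut.

```bash
python3 -m inch '[[[0.037,-0.032,0],0,0],[[0.073,-0.064,0],0,0],[[0.11,-0.096,0],0,0],[[0.147,-0.129,0],0,0],[[0.183,-0.161,0],0,0],[[0.22,-0.193,0],0,0],[[0.257,-0.225,0],0,0],[[0.293,-0.257,0],0,0]]' 20
python3 -m inch '[[[0.037,-0.032,0],0,0],[[0.073,-0.064,0],0,0],[[0.11,-0.096,0],0,0],[[0.147,-0.129,0],0,0],[[0.183,-0.161,0],0,0],[[0.22,-0.193,0],0,0],[[0.257,-0.225,0],0,0],[[0.293,-0.257,0],0,0]]'
```

```text
time: 0.9
ee_pos: [388.5, -228.1, 247.6]
tcp_rot: [-3.099, -0.514, -0.0]
ft_force: [0.4, 0.1, -0.6]
grip_width: 0.308
gripper_force: 0.0
time: 1.7
ee_pos: [582.8, 109.9, 247.3]
tcp_rot: [3.099, 0.515, -0.001]
ft_force: [1.4, -2.2, 0.4]
grip_width: 0.003
gripper_force: 0.0
```

```bash
python3 -m inch '[[[0.026,-0.022,0.02],-0.12,0],[[0.05,-0.042,0.04],-0.24,0],[[0.073,-0.061,0.06],-0.35,0],[[0.073,-0.061,0.09],-0.35,0],[[0.073,-0.061,0.09],-0.35,0],[[0.073,-0.061,0.09],-0.35,0]]'
python3 - <<'E'
from workcell import env
from h import *
a=[]
for n,c in(("scene",(328,243)),("top",(168,163))):
    d=env.snapshot(n);pickle.dump(d,open(n+"1.pkl","wb"));x,y=c
    a.append(cv2.resize(d["image"][y-55:y+45,x-40:x+40],None,fx=5,fy=5,interpolation=2))
    s=env.sense();P=np.array([[s["ee_pos"][0],s["ee_pos"][1],112.],[632,192,112.]])
    print(n,cv2.projectPoints(P,cv2.Rodrigues(d["view"][:3,:3])[0],d["view"][:3,3],d["mtx"],np.array(d["D"]))[0][:,0])
cv2.imwrite("pics/n1.png",np.hstack(a));print(s["ee_pos"],s["tcp_rot"],s["ft_force"])
E
```

```text
time: 2.3
ee_pos: [630.8, 188.8, 157.1]
tcp_rot: [-2.962, -1.045, 0.004]
ft_force: [-0.1, 0.2, 0.5]
grip_width: 0.004
gripper_force: 0.0
scene [[325.98106389 234.94510275]
 [327.19468894 235.41294556]]
top [[168.75859874 162.83905856]
 [167.54288971 162.99408214]]
[632.33865011 188.74122565 159.12180401] [2.96266258e+00 1.04451381e+00 2.48497241e-03] [0.28352934 0.25753479 0.72849088]
```

View pics/n1.png

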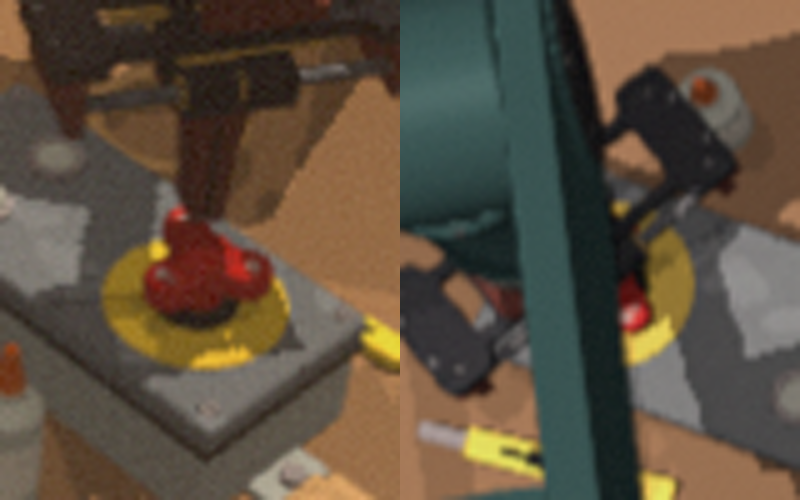

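The left half shows the closed fingertips just behind and above the dome, near crop pixel (200,215). The right half shows the head under the gripper, and the glue is well below the gripper body. Next I'll centre the fingers and press.

```bash
python3 -m inch '[[[0.002,-0.002,0.006],0,0],[[0.002,-0.002,0.012],0,0],[[0.002,-0.002,0.018],0,0],[[0.002,-0.002,0.022],0,0],[[0.002,-0.002,0.022],0,0],[[0.002,-0.002,0.022],0,0]]'
python3 -m inch '[[[0,0,0.002],0,0],[[0,0,0.004],0,0],[[0,0,0.006],0,0],[[0,0,0.006],0,0],[[0,0,0.006],0,0]]'
```

```text
time: 3.0
ee_pos: [632.0, 191.9, 136.0]
tcp_rot: [2.962, 1.046, -0.0]
ft_force: [-1.4, -0.3, 4.3]
grip_width: 0.005
gripper_force: 2.0
time: 3.5
ee_pos: [632.1, 191.9, 129.9]
tcp_rot: [2.962, 1.046, 0.0]
ft_force: [-0.9, -0.4, 2.9]
grip_width: 0.004
gripper_force: 1.8
```

```bash
python3 -m inch '[[[0,0,0.001],0,0],[[0,0,0.002],0,0],[[0,0,0.003],0,0],[[0,0,0.003],0,0]]'
python3 -m inch '[[[0,0,0.001],0,0],[[0,0,0.001],0,0]]'
```

```text
time: 3.9
ee_pos: [632.1, 191.9, 127.1]
tcp_rot: [2.962, 1.046, 0.0]
ft_force: [-2.6, -1.5, 7.0]
grip_width: 0.0
gripper_force: 3.5
time: 4.1
ee_pos: [632.2, 191.9, 126.8]
tcp_rot: [2.962, 1.046, 0.001]
ft_force: [-3.1, -0.3, 10.0]
grip_width: 0.006
gripper_force: 5.0
```

```bash
python3 -m inch '[[[0,0,-0.01],0,0],[[0,0,-0.025],0,0],[[0,0,-0.025],0,0],[[0,0,-0.025],0,0],[[0,0,-0.025],0,0],[[-0.012,0.016,-0.025],0,0],[[-0.025,0.034,-0.025],0,0],[[-0.025,0.034,-0.025],0,0]]'
python3 - <<'E'
from workcell import env
from h import *
a=[]
for n,c in(("scene",(328,243)),("top",(168,163))):
    d=env.snapshot(n);x,y=c
    a.append(cv2.resize(d["image"][y-55:y+45,x-40:x+40],None,fx=5,fy=5,interpolation=2))
cv2.imwrite("pics/n2.png",np.hstack(a));s=env.sense();print(s["ee_pos"],s["ft_force"])
E
```

```text
time: 4.9
ee_pos: [633.6, 147.6, 149.9]
tcp_rot: [2.963, 1.043, -0.003]
ft_force: [0.5, 0.8, 0.3]
grip_width: 0.006
gripper_force: 0.0
[633.65101202 149.69150449 150.14782624] [0.04580312 0.74113448 1.04557574]
```

View pics/n2.png

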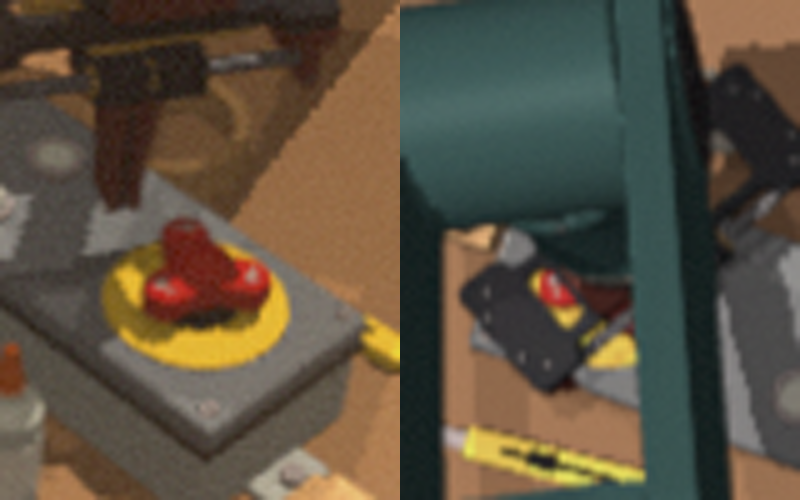

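The head now sits lower: the rear lobe's nose has dropped from about row 207 to row 225, with the finger clear at (118,200). It is latched. The finger stands beside the push side of the 219° lobe, so I'll lower it and then push along the arc.

```bash
python3 -m inch '[[[0,0,0.013],0,0],[[0,0,0.026],0,0],[[0,0,0.039],0,0],[[0,0,0.039],0,0],[[0,0,0.039],0,0],[[0,-0.004,0.039],0,0],[[0,-0.0085,0.039],0,0],[[0,-0.0085,0.039],0,0]]'
```

```text
time: 5.8
ee_pos: [628.3, 157.1, 112.2]
tcp_rot: [-2.962, -1.047, -0.001]
ft_force: [-0.2, -0.5, -0.8]
grip_width: 0.006
gripper_force: 0.0
```

```bash
python3 -m inch '[[[-0.002,-0.002,0],0.075,0],[[-0.0035,-0.004,0],0.15,0],[[-0.005,-0.006,0],0.225,0],[[-0.0064,-0.0085,0],0.3,0],[[-0.0075,-0.011,0],0.375,0],[[-0.0086,-0.0134,0],0.45,0],[[-0.0086,-0.0134,0],0.45,0]]'
```

```text
time: 6.5
ee_pos: [613.6, 161.4, 112.2]
tcp_rot: [3.121, 0.358, 0.001]
ft_force: [0.1, -2.4, 1.2]
grip_width: 0.007
gripper_force: 0.6
```

```bash
python3 -m inch '[[[-0.002,-0.002,0],0.075,0],[[-0.0035,-0.004,0],0.15,0],[[-0.005,-0.006,0],0.225,0],[[-0.0064,-0.0085,0],0.3,0],[[-0.008,-0.0118,0],0.4,0],[[-0.009,-0.0144,0],0.48,0],[[-0.009,-0.0144,0],0.48,0],[[-0.009,-0.0144,0],0.48,0]]'
python3 - <<'E'
from workcell import env
from h import *
d=env.snapshot("scene");cv2.imwrite("pics/n3.png",cv2.resize(d["image"][188:288,278:378],None,fx=5,fy=5,interpolation=2))
E
```

```text
time: 7.3
ee_pos: [601.1, 173.1, 111.8]
tcp_rot: [3.117, -0.388, -0.001]
ft_force: [-1.7, -3.0, 1.4]
grip_width: 0.005
gripper_force: 1.5
```

View pics/n3.png

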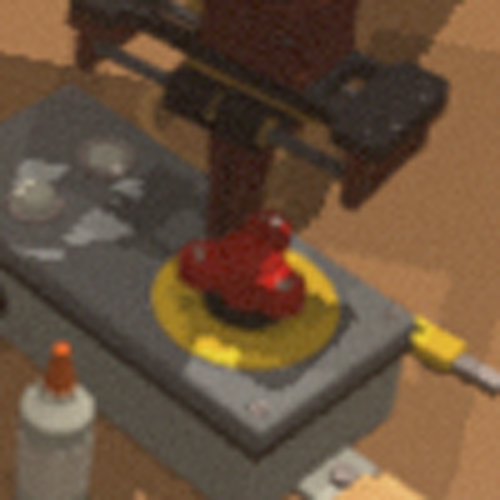

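The head is turned, with the rear lobe now at (275,230), and it has popped up so the stem shows. I'll back off along the arc so the head follows the finger back, then clear it and lift.

```bash
python3 -m inch '[[[0.0041,0.0035,0],-0.145,0],[[0.0087,0.0063,0],-0.29,0],[[0.0136,0.0083,0],-0.435,0],[[0.0188,0.0097,0],-0.58,0],[[0.0241,0.0102,0],-0.725,0],[[0.0294,0.0099,0],-0.87,0],[[0.033,0.0095,0],-0.93,0],[[0.033,0.0095,0],-0.93,0]]'
python3 -m inch '[[[0,0.006,0],0,0],[[0,0.006,0],0,0],[[0,0.006,-0.03],0,0],[[0,0.006,-0.07],0,0],[[-0.03,0.04,-0.1],0,0],[[-0.06,0.08,-0.12],0,0],[[-0.09,0.12,-0.12],0,0],[[-0.09,0.12,-0.12],0,0]]'
python3 - <<'E'
from workcell import env
from h import *
d=env.snapshot("scene");e=env.snapshot("top")
cv2.imwrite("pics/n4.png",np.hstack([cv2.resize(x["image"][y-50:y+50,c-40:c+40],None,fx=5,fy=5,interpolation=2) for x,c,y in((d,328,243),(e,185,163))]))
red,_=masks(d,(300,355,222,270));r0,_=masks(pickle.load(open("scene.pkl","rb")),(300,355,222,270));print(red.sum(),r0.sum(),(red&r0).sum())
print(env.sense()["ft_force"])
E
```

```text
time: 8.15
ee_pos: [632.1, 156.2, 111.7]
tcp_rot: [-2.961, -1.048, -0.002]
ft_force: [-1.2, 1.1, 0.4]
grip_width: 0.007
gripper_force: 0.0
time: 8.95
ee_pos: [637.2, 1.1, 233.1]
tcp_rot: [2.962, 1.038, 0.003]
ft_force: [0.5, 0.3, -0.5]
grip_width: 0.006
gripper_force: 0.0
250 221 213
[ 0.27828113  0.51577722 -0.42347808]
```

View pics/n4.png

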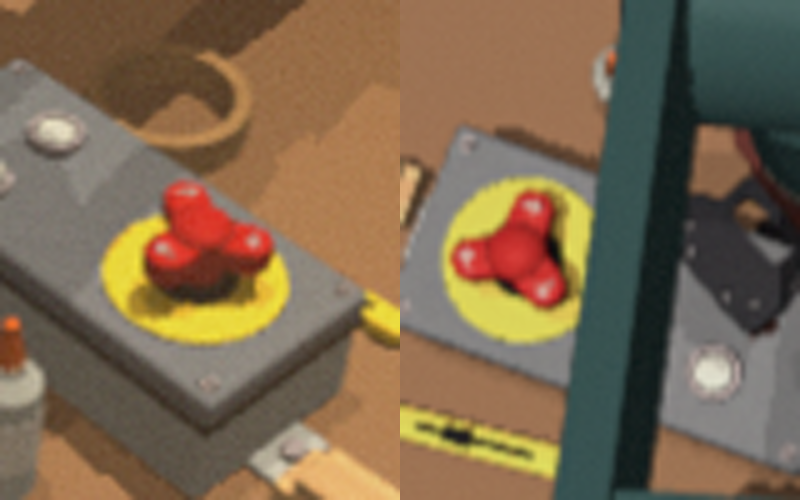

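The head is out and its lobes are back at their starting angles: the rear nose is at (185,190) in the left half, and the top view matches the first picture. The robot is clear of everything.

```bash
python3 -c "
from workcell import env
print(env.finish_job())"
```

```text
the job is handed in; nothing more can be done
None
```

I pressed the stop button until it latched, then turned a lobe clockwise with the closed fingertips until it released. In the last pictures the head is out and back at its rest angle. I didn't touch the start button or the things on the bench. The job is handed in, but the hand-in call gave no verdict.

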